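# Find the high spot of a stirrer shaft collar in V-blocks

### The job

Check the stirrer shaft lying in the V-blocks for runout: first lower the indicator by its black knob until its sprung plunger sits on the shaft's collar, pressed in about half way. Then gently turn the shaft in the vees by pushing its spokes round, watch the dial, and leave the shaft with the collar's high spot under the plunger (highest dial reading), the indicator still resting on it and nothing touched. Never bottom the plunger out, keep pushes on the shaft light, keep it seated in the vees and leave the other things on the bench alone.

Things in the scene. Friction and masses are not known exactly. Their poses are not given: they have to be found in the camera images.
- fixture: Fixed rig: steel plate 150x370x12 mm, two open V-blocks, a column. Origin on the bench under the shaft's middle; y along the shaft, z up. At x = 0: vees at y = -110 and +125 mm, column (28 dia, top 200 mm above the bench) at y = -186, plunger and dial (62 dia, top up to 188 mm high) at y = -70, spokes at y = +80. Shaft axis 85 mm above the bench. Small loose parts lie on the plate.
- shaft: Loose steel shaft, 18 mm dia, 280 long, 0.9 kg, in the vees; origin on its axis, y along it. Oiled: light friction, but it stays where left. Under the plunger it has a fixed round collar, 40 dia, 30 wide, bored 3.5 mm off centre: the collar's top runs from 101.5 to 108.5 mm above the bench (dial swing 7 mm a turn, a sine of the angle, one high spot). The high spot varies and is not tracked.
- hub_center (a point): Centre of the cross hub fixed on the shaft, on its axis. Hub 32 mm dia, 30 wide; four round spokes, 10 dia, 90 degrees apart, tips 55 mm from the axis, along +x, -x, +z, -z of this frame, which turns with the shaft (y = the shaft's axis). Push one round by moving closed fingers across the shaft between two upper spokes; a spoke leaning over 50 degrees towards the pusher may jam.
- knob (a point): Upright black knob on the indicator's carriage, gripped from above: 24 mm dia, 45 tall; this point is on its axis, 20 mm below its top. It moves straight up and down with the carriage.
- carriage (a joint): How far the indicator's carriage is lowered on its column, 0 to 0.045 m. Friction about 9 N: it stays where left (about 5 N pushes it down, 13 N lifts it). With it at 0 the free plunger's tip is 122.5 mm above the bench.
- plunger (a joint): Dial reading: how far the sprung plunger is pushed up into the indicator, m; 0 = free, 0.020 = bottomed out. Spring about 1 N at first touch, 4 N at full travel. The black pointer on the white dial face (facing up) turns clockwise seen from above, 14 degrees per mm.
- plunger_tip (a point): Lowest point of the plunger's round tip (8 mm dia), which rests on the collar once lowered; it moves up and down with the collar's surface.

How it is judged:
On the way, in this order (a step that is already met when the one before it is completed fails the run):
1. the indicator is lowered until its plunger rests on the collar, pressed in by more than 5 mm (value of joint plunger above 0.005 m and contact force between plunger and shaft above 0.4 N), for 0.3 s.
2. the shaft has been turned until the collar's high spot is under the plunger (z of plunger_tip in the frame of fixture above 0.1076 m and contact force between plunger and shaft above 0.4 N), for 0.2 s.
At the end, for the whole second after the job is handed in: The plunger rests on the collar, pressed in more than 4 mm, with its tip within 0.9 mm of the collar's highest possible point (high spot within about 35 degrees of straight up); the shaft is at rest and seated in the vees (all of step 2 and value of joint plunger above 0.004 m and z of shaft in the frame of fixture below 0.088 m and angular speed of shaft below 0.05 rad/s); the robot touches nothing.
It fails at once if the plunger is bottomed out (pushed in more than 19 mm) (value of joint plunger above 0.019 m).
It fails at once if the plunger bears on the shaft with more than 8 N (contact force between plunger and shaft above 8 N).
It fails at once if the robot pushes the shaft or its spokes with more than 20 N (contact force between any of the fingers, the arm and shaft above 20 N).
It fails at once if the shaft is lifted out of the vees (z of any of shaft, hub_center in the frame of fixture above 0.093 m).
It fails at once if another thing on the bench is knocked (moved more than 30 mm) (distance of any of flask, reagent, beaker, wash, driver, spare_collar, cap_dish from where it was at the start of the episode above 0.03 m).
It also fails if it takes over 72 s, if anything falls off the work surface, if the arm or the gripper's body presses on something with over 40 N, if the wrist force passes 120 N, or if a joint passes its speed limit or range.

### The arm

A 7-joint arm with a two-finger parallel gripper is mounted at the origin on the work surface. World frame = base frame: x ahead of the robot, y to its left, z up, the work surface at z = 0. Lengths are in m, angles in rad, forces in N, time in s.
With the tool pointing down it reaches from about 0.4 to 0.85 m from the base axis. Payload 4.5 kg.
Tool frame: the origin (TCP) lies on the centre line of the jaws, within the pads' length; the fingertips stand ahead of it and the grasp point (between the pads) lies 6 mm ahead of it (r.tcp_to_tips is the x of the fingertips in the tool frame, in m); x points along the fingers, y is the direction in which the jaws open and shut, and the axes are right-handed (so a half turn about x gives the same grasp; the last joint's range is limited). The gripper opens to 88 mm and grips with 3 to 60 N. Pads are 18 mm wide; open, the fingers measure 123 mm over their backs; the gripper's body (75 mm by 187 mm) begins 45 mm behind the grasp point.
Start: joints at [-1.088, 0.689, -0.195, 1.565, 0.157, 0.902, -0.215], TCP at [0.271, 0.563, 0.264] pointing down, gripper open.
Joint ranges: [-3.01, 3.01], [-0.46, 2.08], [-1.47, 1.51], [0.13, 2.56], [-1, 4.14], [0.04, 2.09], [-2.66, 2.66]. Speed limits (rad/s): [2.57, 2.57, 3.14, 3.14, 3.14, 3.14, 3.14].

### API

Orientations are given as a unit quaternion [x, y, z, w].
In Python, from plant import r gives the robot as it stands.
- The arm moves only by the tool play_rows, never from a script. Its argument "targets" is a list of rows, each a list of 3 entries, a list of its own where there are three numbers: the turn, a rotation vector about the world's x, y, z in rad, then the shift along the world's x, y, z in units of 40 mm (1.0 is 40 mm), then the closure in counts, from 0 (fully open) to 255 (shut). A call has 1 to 5 rows; each row shifts and turns the commanded pose from where the row before left it; what a row does not reach is not made up. A row lasts 1/10 s, in which the tool goes at most 50 mm and 8.59 degrees, less where a joint would pass 70% of its speed; a pose out of reach is approached as far as the arm can. A call is refused whole if a number of a shift passes 1 or a number of a turn 0.15, either way. A call with a gripper value outside its range is refused whole. The fingers move at their own pace and stop on an object; "newtons" is the grip in N (left out, the last holds). Time passes only in rows, so rows that do not move let the fingers close. It gives the time, the measured TCP pose, the force and the opening at its end, in the units of the state.
- r.get_state(): the state, without advancing time (a new reading comes with each control period).
- r.snapshot(name): name is "scene" or "top"; returns a dict with "color" (420x560x3 uint8, red, green, blue), "fx", "fy", "cx", "cy" (pixels), "cam_to_world" (4x4, takes a point from camera to world coordinates). Camera axes: x right, y up, looking along -z (the intrinsics and any distortion apply to the point x, -y, -z); pixel columns grow to the right and rows downward; lengths in m; the calibration is good to about 2 mm. A picture is of the moment at which its call begins. There is no depth.
- r.finish_job(): hands the job in, once; it reports no verdict.
The state is a dict: "clock": time; "q": joint angles; "qd": joint speeds; "joint_torque": joint torques, N m; "tool_pos": TCP position; "eef_rot": TCP orientation; "contact_force": force on the tool from outside, world axes, zero at the start; "moment": the same for the moment, N m; "opening": opening from 0.0 (shut) to 1.0 (fully open).
Only numpy, scipy, OpenCV 4.12 (cv2) and the standard library are available. Lean on these libraries where they do the work, as an engineer would, in place of code of your own. Each camera call takes 0.05 s, during which the arm holds its last target.

## Working session

There is one attempt and no reset: what is moved stays moved. The work goes in short steps, Python scripts to look and compute and a tool call to move; the robot and the scene stay as the last step left them, time stands still between calls to the robot, and variables do not carry over. Pictures are saved under pics/ and viewed, and the job is handed in when it is done.

Besides the shell and the picture viewer there is one more tool, called after "Request:" by a JSON object that holds its "method" and its "body". play_rows: Moves the arm, as the interface text tells. Its arguments: {"type":"object","properties":{"targets":{"type":"array","items":{"type":"array"}},"newtons":{"type":"number"}},"required":["targets"]}

```bash
mkdir -p pics; ls
python3 - <<'E'
from plant import r
import cv2
for n in("scene","top"):
    s=r.snapshot(n); cv2.imwrite(f"pics/{n}0.png",s["color"][:,:,::-1]); print(n,s["fx"],s["fy"],s["cx"],s["cy"],s["cam_to_world"].round(4).tolist() if hasattr(s["cam_to_world"],'round') else s["cam_to_world"],[k for k in s])
print(r.get_state(), r.tcp_to_tips)
E
```

```text
pics
scene 403.2302552738139 403.2302552738139 279.45499635419577 209.6768385588062 [[-0.1184, -0.6812, 0.7224, 1.0393], [0.9929, -0.0917, 0.0763, 0.0278], [0.0143, 0.7263, 0.6872, 0.5885], [0.0, 0.0, 0.0, 1.0]] ['color', 'fx', 'fy', 'cx', 'cy', 'cam_to_world']
top 435.9975523802161 435.9975523802161 277.42015204105485 207.07269418743508 [[-0.0244, 0.9945, -0.102, 0.4944], [-0.9995, -0.0266, -0.0198, -0.027], [-0.0224, 0.1015, 0.9946, 0.8739], [0.0, 0.0, 0.0, 1.0]] ['color', 'fx', 'fy', 'cx', 'cy', 'cam_to_world']
{'clock': 0.1, 'q': array([-1.08819262,  0.68993193, -0.19455665,  1.56620195,  0.15731245,
        0.90252507, -0.21511832]), 'qd': array([ 0.00140144, -0.0022401 ,  0.00147013, -0.00268096,  0.00107889,
        0.00122276, -0.00064051]), 'joint_torque': array([-3.01843640e-03, -5.28498673e+01, -1.27105795e+00, -1.53837776e+01,
       -5.24522841e-02,  2.00819704e-03,  6.17412161e-05]), 'tool_pos': array([0.2709771 , 0.56262607, 0.26298143]), 'eef_rot': array([ 0.15673345,  0.68947879, -0.1579003 ,  0.6892903 ]), 'contact_force': array([0.16528883, 0.30874821, 0.2584831 ]), 'moment': array([ 0.02358755, -0.03239844,  0.003855  ]), 'opening': 0.9954316215824809} 0.025
```

View pics/scene0.png

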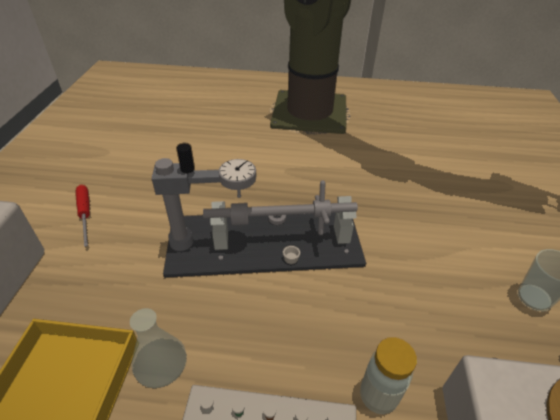

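View pics/top0.png

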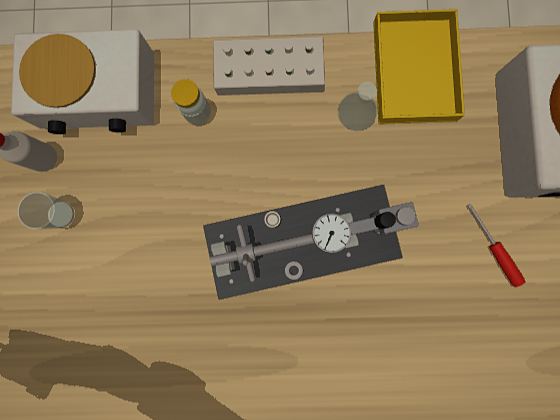

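The scene picture shows the rig with the column and knob at about (186,158), the dial at (238,172) and the hub at (322,212). In the top picture the plate runs from (205,225) to (400,258), with the knob at (385,220), dial at (332,233) and hub at (246,255). Next I'll measure these.

```bash
cat > h.py <<'E'
import numpy as np, cv2
from plant import r
def ray(s,u,v):
    T=np.array(s["cam_to_world"]); d=np.array([(u-s["cx"])/s["fx"],-(v-s["cy"])/s["fy"],-1.0])
    return T[:3,3],T[:3,:3]@d
def onz(s,u,v,z):
    o,d=ray(s,u,v); return o+d*(z-o[2])/d[2]
def proj(s,p):
    T=np.array(s["cam_to_world"]); c=T[:3,:3].T@(np.array(p)-T[:3,3])
    return np.array([s["cx"]+s["fx"]*c[0]/-c[2], s["cy"]-s["fy"]*c[1]/-c[2]])
def crop(s,x0,y0,x1,y1,f,name):
    im=s["color"][y0:y1,x0:x1,::-1]; cv2.imwrite("pics/"+name,cv2.resize(im,None,fx=f,fy=f,interpolation=cv2.INTER_CUBIC))
E
python3 - <<'E'
from h import *
s=r.snapshot("top"); c=r.snapshot("scene")
crop(s,195,175,425,305,3.4,"topz.png"); crop(c,150,130,370,280,3.6,"scz.png")
im=s["color"].astype(int)
sub=(im.max(2)<75)
m=np.zeros(sub.shape,np.uint8); m[170:310,195:430]=sub[170:310,195:430]
m=cv2.morphologyEx(m,cv2.MORPH_OPEN,np.ones((3,3)))
cs,_=cv2.findContours(m,cv2.RETR_EXTERNAL,cv2.CHAIN_APPROX_NONE)
P=np.vstack([k for k in cs if cv2.contourArea(k)>100])
print(cv2.minAreaRect(P))
hull=cv2.convexHull(P); a=cv2.approxPolyDP(hull,6,True)[:,0]
for p in a: print(p,onz(s,*p,0.012).round(4))
E
```

```text
((303.376708984375, 240.96966552734375), (75.21229553222656, 191.69845581054688), 77.26360321044922)
[383 185] [ 0.6213 -0.2207  0.012 ]
[401 257] [ 0.4784 -0.2487  0.012 ]
[218 298] [0.4075 0.1105 0.012 ]
[205 225] [0.5509 0.1349 0.012 ]
```

View pics/topz.png

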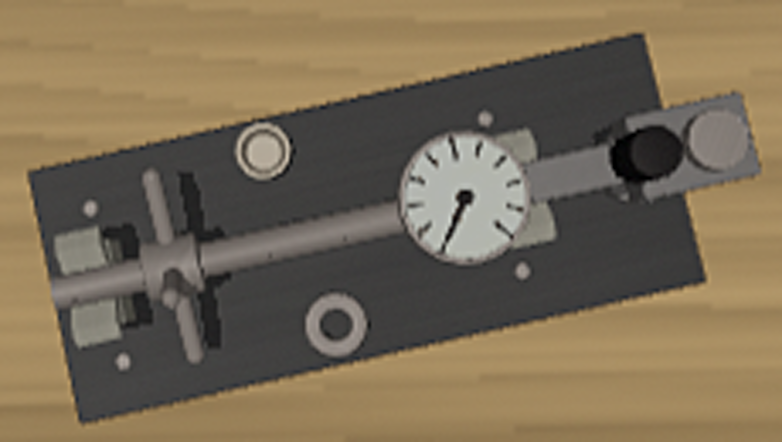

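View pics/scz.png

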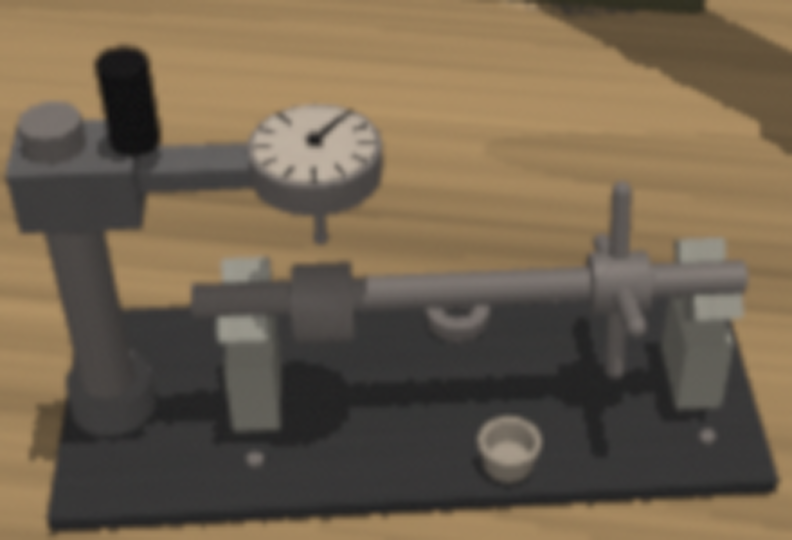

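Run:
```python
from h import *
s=r.snapshot("top"); c=r.snapshot("scene")
t=lambda x,y:(195+(x+.5)/3.4-.5,175+(y+.5)/3.4-.5)
k=lambda x,y:(150+(x+.5)/3.6-.5,130+(y+.5)/3.6-.5)
def tri(a,b):
    o1,d1=ray(s,*a);o2,d2=ray(c,*b)
    d1/=np.linalg.norm(d1);d2/=np.linalg.norm(d2)
    M=np.stack([d1,-d2],1);x=np.linalg.lstsq(M,o2-o1,rcond=None)[0]
    p,q=o1+d1*x[0],o2+d2*x[1]; return ((p+q)/2).round(4),np.linalg.norm(p-q).round(4)
print("col",onz(s,*t(720,138),.2),onz(c,*k(50,120),.2),tri(t(720,138),k(50,120)))
print("knobtop",tri(t(657,152),k(122,58)))
print("dial",tri(t(464,197),k(314,139)), "r")
print("tip",onz(c,*k(321,243),.1225))
print("hub",tri(t(172,262),k(620,280)))
print("upspoke tip",tri(t(172,297),k(621,188)))
print("+x tip",tri(t(150,172),k(637,328)))
print("-x",onz(s,*t(195,358),.085))
yaw=np.arctan2(.0704,.3556);y=np.array([-np.sin(yaw),np.cos(yaw)])
print(yaw)
for n,p,yy in(("col",(718,140),-.186),):
    print(onz(s,*t(*p),.2)[:2]-y*yy)
```

```text
col [ 0.54557213 -0.21203583  0.2       ] [ 0.54830135 -0.2104112   0.2       ] (array([ 0.5456, -0.2122,  0.1979]), np.float64(0.0009))
knobtop (array([ 0.538 , -0.1766,  0.229 ]), np.float64(0.0001))
dial (array([ 0.5226, -0.0978,  0.1817]), np.float64(0.0012)) r
tip [ 0.52734372 -0.09755151  0.1225    ]
hub (array([0.496 , 0.0483, 0.0872]), np.float64(0.0003))
upspoke tip (array([0.4786, 0.0442, 0.1328]), np.float64(0.0004))
+x tip (array([0.5431, 0.0575, 0.1007]), np.float64(0.0008))
-x [0.44538469 0.03739346 0.085     ]
0.19544793192946666
[ 0.50856526 -0.02862765]
```

```bash
cat >> h.py <<'E'
from scipy.spatial.transform import Rotation as R
YAW=0.1954; ORG=np.array([.5087,-.0286])
FX=np.array([np.cos(YAW),np.sin(YAW)]);FY=np.array([-np.sin(YAW),np.cos(YAW)])
def fw(x,y): return ORG+FX*x+FY*y
def st():
    q=r.get_state(); m=R.from_quat(q["eef_rot"]).as_matrix()
    yaw=np.degrees(np.arctan2(m[1,1],m[0,1]))
    d=q["tool_pos"][:2]-ORG
    print("t",round(q["clock"],2),"pos",q["tool_pos"].round(4),"fix",(d@FX).round(4),(d@FY).round(4),"xaxis",m[:,0].round(3),"yawdeg tool y",yaw.round(2),"F",q["contact_force"].round(2),"op",round(q["opening"],3),"q7",q["q"][6].round(2))
    return q,m
E
python3 - <<'E'
from h import *
q,m=st(); print(m.round(3),np.degrees(YAW))
x=m[:,0]; print("level rotvec",np.cross(x,[0,0,-1]))
E
```

```text
t 0.3 pos [0.2711 0.563  0.2635] fix -0.1182 0.6264 xaxis [-0. -0. -1.] yawdeg tool y 64.29 F [-0.46  0.33  0.69] op 0.996 q7 -0.22
[[-0.     0.434  0.901]
 [-0.     0.901 -0.434]
 [-1.    -0.     0.   ]] 11.195595316856286
level rotvec [ 0.0004455  -0.00016064  0.        ]
```

Request:
{"method": "play_rows", "body": {"targets": [[[0,0,-0.046],[0.3,-0.9,0.3],0],[[0,0,-0.046],[0.3,-0.9,0.3],0],[[0,0,-0.046],[0.3,-0.9,0.2],0],[[0,0,-0.046],[0.3,-0.9,0],0],[[0,0,-0.046],[0.3,-0.9,0],0]]}}

```text
clock: 0.8
tool_pos: [0.3316, 0.3818, 0.2962]
eef_rot: [0.236, 0.666, -0.236, 0.667]
contact_force: [0.4, 0.8, 0.4]
opening: 0.999
```

Request:
{"method": "play_rows", "body": {"targets": [[[0,0,-0.046],[0.3,-0.9,0],0],[[0,0,-0.046],[0.3,-0.9,0],0],[[0,0,-0.046],[0.3,-0.9,0],0],[[0,0,-0.046],[0.3,-0.9,0],0],[[0,0,-0.046],[0.3,-0.9,0],0]]}}

```text
clock: 1.3
tool_pos: [0.3915, 0.2017, 0.2959]
eef_rot: [0.311, 0.635, -0.311, 0.635]
contact_force: [0.6, 0.1, -0.5]
opening: 0.999
```

Request:
{"method": "play_rows", "body": {"targets": [[[0,0,-0.046],[0.3,-0.9,0],0],[[0,0,-0.046],[0.3,-0.9,0],0],[[0,0,-0.046],[0.3,-0.9,0],0],[[0,0,-0.046],[0.3,-0.9,0],0],[[0,0,-0.046],[0.3,-0.9,0],0]]}}

```text
clock: 1.8
tool_pos: [0.4516, 0.0217, 0.2959]
eef_rot: [0.382, 0.595, -0.382, 0.595]
contact_force: [0.4, -0.6, -0.2]
opening: 0.998
```

Run:
```python
from h import *
q,m=st(); p=q["tool_pos"]
print((np.array([.538,-.1766,.25])-p)/.04, YAW-np.arctan2(m[1,1],m[0,1]))
```

```text
t 1.8 pos [0.4516 0.0217 0.2959] fix -0.0463 0.0604 xaxis [ 0.001  0.    -1.   ] yawdeg tool y 24.65 F [ 0.36 -0.62 -0.24] op 0.998 q7 0.26
[ 2.16084489 -4.95718095 -1.14846131] -0.23490947878736115
```

Request:
{"method": "play_rows", "body": {"targets": [[[0,0,-0.047],[0.43,-0.99,0],0],[[0,0,-0.047],[0.43,-0.99,0],0],[[0,0,-0.047],[0.43,-0.99,0],0],[[0,0,-0.047],[0.43,-0.99,0],0],[[0,0,-0.047],[0.44,-0.99,0],0]]}}

```text
clock: 2.3
tool_pos: [0.538, -0.1765, 0.2959]
eef_rot: [0.449, 0.546, -0.449, 0.546]
contact_force: [1.1, -0.2, 0.1]
opening: 0.996
```

Run:
```python
from h import *
q,m=st(); p=q["tool_pos"]
print((np.array([.538,-.1766,.22])-p)/.04, YAW-np.arctan2(m[1,1],m[0,1]))
c=r.snapshot("scene"); crop(c,100,60,370,260,2.9,"a1.png")
```

```text
t 2.3 pos [ 0.538  -0.1765  0.2959] fix 0.0 -0.1508 xaxis [ 0.  0. -1.] yawdeg tool y 11.18 F [ 1.07 -0.16  0.09] op 0.996 q7 0.46
[-3.94461630e-05 -1.38182216e-03 -1.89645103e+00] 0.0002985536373754927
```

View pics/a1.png

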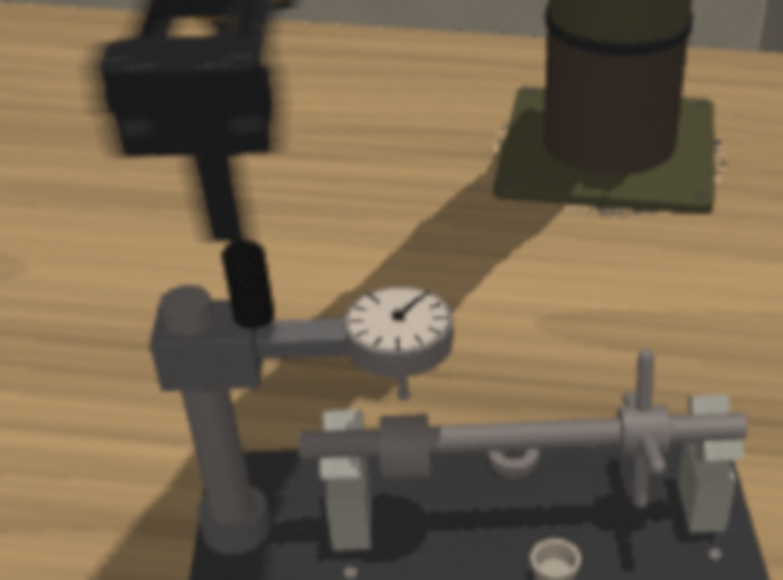

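The fingers straddle the knob from above. In the crop the near finger is at (220,190), above the knob at (248,285). Going down.

Request:
{"method": "play_rows", "body": {"targets": [[[0,0,0],[0,0,-0.2],0],[[0,0,0],[0,0,-0.5],0],[[0,0,0],[0,0,-0.5],0],[[0,0,0],[0,0,-0.5],0],[[0,0,0],[0,0,-0.2],0]]}}

```text
clock: 2.85
tool_pos: [0.5361, -0.1727, 0.2178]
eef_rot: [0.447, 0.549, -0.448, 0.546]
contact_force: [-1.4, -0.2, -0.2]
opening: 0.999
```

Request:
{"method": "play_rows", "body": {"newtons": 12, "targets": [[[0,0,0],[0,0,0],150],[[0,0,0],[0,0,0],200],[[0,0,0],[0,0,0],255],[[0,0,0],[0,0,0],255],[[0,0,0],[0,0,0],255]]}}

```text
clock: 3.35
tool_pos: [0.5378, -0.175, 0.2203]
eef_rot: [0.449, 0.546, -0.448, 0.547]
contact_force: [-0.6, -0.7, -0.5]
opening: 0.572
```

Run:
```python
from h import *
q,m=st()
c=r.snapshot("scene"); crop(c,100,60,370,260,2.9,"a2.png")
```

```text
t 3.35 pos [ 0.5378 -0.175   0.2203] fix 0.0002 -0.1492 xaxis [ 0.001 -0.    -1.   ] yawdeg tool y 11.29 F [-0.6  -0.71 -0.52] op 0.572 q7 0.46
```

View pics/a2.png

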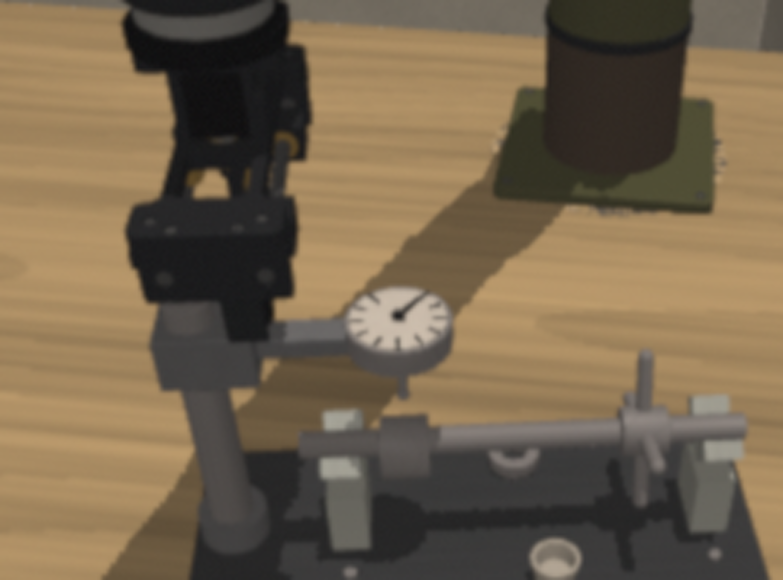

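The jaws are around the knob and the dial hasn't moved, with the pointer towards (428,292) in the crop. Finish closing.

Request:
{"method": "play_rows", "body": {"newtons": 20, "targets": [[[0,0,0],[0,0,0],255],[[0,0,0],[0,0,0],255],[[0,0,0],[0,0,0],255],[[0,0,0],[0,0,0],255]]}}

```text
clock: 3.8
tool_pos: [0.5381, -0.1748, 0.2198]
eef_rot: [0.449, 0.546, -0.448, 0.547]
contact_force: [1.6, -0.5, -1.3]
opening: 0.267
```

Run:
```python
from h import *
q,m=st()
```

```text
t 3.8 pos [ 0.5381 -0.1748  0.2198] fix 0.0005 -0.1491 xaxis [ 0.001 -0.    -1.   ] yawdeg tool y 11.3 F [ 1.65 -0.53 -1.29] op 0.267 q7 0.46
```

Request:
{"method": "play_rows", "body": {"newtons": 25, "targets": [[[0,0,0],[0,0,0],255],[[0,0,0],[0,0,-0.07],255],[[0,0,0],[0,0,-0.07],255],[[0,0,0],[0,0,-0.07],255],[[0,0,0],[0,0,-0.07],255]]}}

```text
clock: 4.3
tool_pos: [0.5382, -0.1748, 0.2091]
eef_rot: [0.449, 0.546, -0.448, 0.547]
contact_force: [1.8, 1.1, 5.4]
opening: 0.264
```

Run:
```python
from h import *
q,m=st()
c=r.snapshot("scene"); crop(c,100,60,370,260,2.9,"a3.png")
```

```text
t 4.3 pos [ 0.5382 -0.1748  0.2091] fix 0.0005 -0.1491 xaxis [ 0.002 -0.    -1.   ] yawdeg tool y 11.3 F [1.77 1.11 5.4 ] op 0.264 q7 0.46
```

View pics/a3.png

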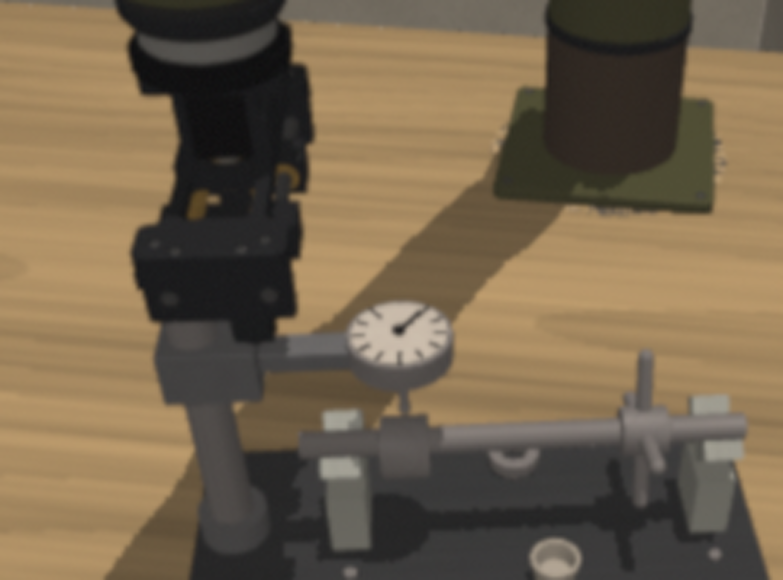

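The carriage follows and the dial has dropped to (400,330) in the crop. Continue lowering.

Request:
{"method": "play_rows", "body": {"targets": [[[0,0,0],[0,0,-0.07],255],[[0,0,0],[0,0,-0.07],255],[[0,0,0],[0,0,-0.07],255],[[0,0,0],[0,0,-0.06],255],[[0,0,0],[0,0,-0.06],255]]}}

```text
clock: 4.85
tool_pos: [0.5381, -0.1748, 0.196]
eef_rot: [0.449, 0.546, -0.448, 0.547]
contact_force: [0.5, 0.9, 7.1]
opening: 0.264
```

Request:
{"method": "play_rows", "body": {"targets": [[[0,0,0],[0,0,-0.05],255],[[0,0,0],[0,0,0],255],[[0,0,0],[0,0,0],255]]}}

```text
clock: 5.15
tool_pos: [0.5381, -0.1748, 0.1938]
eef_rot: [0.449, 0.546, -0.448, 0.547]
contact_force: [2.0, 1.6, 5.3]
opening: 0.261
```

Run:
```python
from h import *
q,m=st()
c=r.snapshot("scene"); crop(c,100,60,370,260,2.9,"a4.png"); crop(c,190,150,290,225,8,"a4b.png")
```

```text
t 5.15 pos [ 0.5381 -0.1748  0.1938] fix 0.0005 -0.1491 xaxis [ 0.001 -0.    -1.   ] yawdeg tool y 11.3 F [1.97 1.64 5.28] op 0.261 q7 0.46
```

View pics/a4b.png

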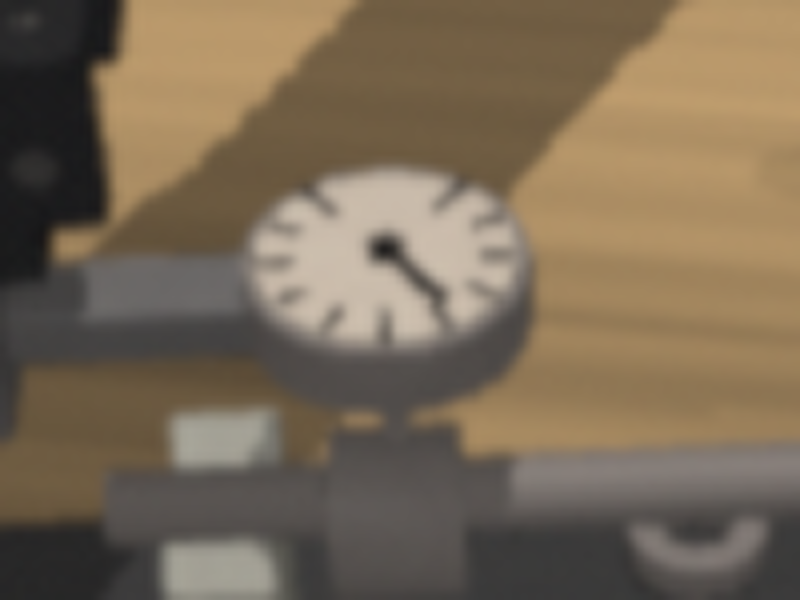

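The dial reads about 7.7 mm: the pointer ends at (440,298) in the crop, just short of the 4th mark. Slightly more, then release.

Request:
{"method": "play_rows", "body": {"targets": [[[0,0,0],[0,0,-0.03],255],[[0,0,0],[0,0,-0.02],255],[[0,0,0],[0,0,0],255],[[0,0,0],[0,0,0],255],[[0,0,0],[0,0,0],255]]}}

```text
clock: 5.7
tool_pos: [0.5381, -0.1748, 0.1919]
eef_rot: [0.449, 0.546, -0.448, 0.547]
contact_force: [1.4, 0.9, 6.7]
opening: 0.267
```

```bash
cat >> h.py <<'E'
def dial(zd,name=None,tag=""):
    """rectify dial face on plane z=zd, pointer angle (deg, clockwise from fixture +x... seen from above) from both cams"""
    for n in ("top","scene"):
        s=r.snapshot(n); c=fw(0,-.07); N=300; sc=.034/(N/2)
        g=np.arange(N)-N/2+.5
        # image: right = fixture -y, up = fixture +x
        U,V=np.meshgrid(g,g)
        P=np.stack([c[0]+FX[0]*(-V*sc)-FY[0]*U*sc, c[1]+FX[1]*(-V*sc)-FY[1]*U*sc, np.full_like(U,zd)],-1)
        T=np.array(s["cam_to_world"]); q=(P-T[:3,3])@T[:3,:3]
        u=s["cx"]+s["fx"]*q[...,0]/-q[...,2]; v=s["cy"]-s["fy"]*q[...,1]/-q[...,2]
        im=cv2.remap(s["color"],u.astype(np.float32),v.astype(np.float32),cv2.INTER_CUBIC)
        cv2.imwrite(f"pics/dial_{n}{tag}.png",im[:,:,::-1])
    a=cv2.imread(f"pics/dial_top{tag}.png");b=cv2.imread(f"pics/dial_scene{tag}.png")
    cv2.imwrite(f"pics/dial{tag}.png",np.hstack([a,b]))
E
python3 - <<'E'
from h import *
q,m=st()
dial(.155,tag="1")
E
```

```text
t 5.7 pos [ 0.5381 -0.1748  0.1919] fix 0.0005 -0.1491 xaxis [ 0.002 -0.    -1.   ] yawdeg tool y 11.3 F [1.43 0.95 6.65] op 0.267 q7 0.46
```

View pics/dial1.png

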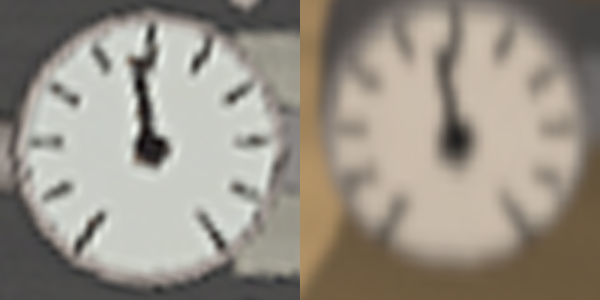

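Both rectified dials agree: the pointer is about 8° before the top mark at 10 mm, so the reading is 9.4 mm. Release and move up.

Request:
{"method": "play_rows", "body": {"targets": [[[0,0,0],[0,0,0],150],[[0,0,0],[0,0,0],100],[[0,0,0],[0,0,0],0],[[0,0,0],[0,0,0.2],0],[[0,0,0],[0,0,0.5],0]]}}

```text
clock: 6.3
tool_pos: [0.5362, -0.1746, 0.2184]
eef_rot: [0.448, 0.548, -0.449, 0.545]
contact_force: [0.6, 0.2, 0.5]
opening: 0.691
```

Run:
```python
from h import *
q,m=st()
dial(.155,tag="2")
```

```text
t 6.3 pos [ 0.5362 -0.1746  0.2184] fix -0.0013 -0.1485 xaxis [-0.004  0.001 -1.   ] yawdeg tool y 11.29 F [0.65 0.18 0.51] op 0.691 q7 0.46
```

View pics/dial2.png

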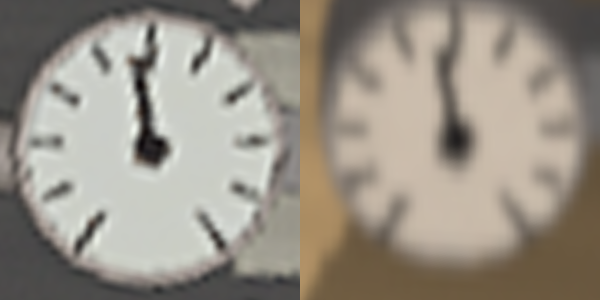

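Request:
{"method": "play_rows", "body": {"targets": [[[0,0,0],[0,0,0.9],0],[[0,0,0],[0,0,0.9],50],[[0,0,0],[-0.05,0.9,0],255],[[0,0,0],[-0.05,0.97,0],255],[[0,0,0],[-0.05,0.98,0],255]]}}

```text
clock: 6.9
tool_pos: [0.5313, -0.06, 0.2913]
eef_rot: [0.449, 0.546, -0.449, 0.547]
contact_force: [1.4, 0.4, -0.7]
opening: 0.561
```

Request:
{"method": "play_rows", "body": {"targets": [[[0,0,0],[-0.05,0.98,0],255],[[0,0,0],[-0.03,0.98,0],255],[[0,0,0],[-0.03,0.98,0],255],[[0,0,0],[0,0.03,-0.5],255],[[0,0,0],[0,0,-0.5],255]]}}

```text
clock: 7.4
tool_pos: [0.5272, 0.0601, 0.251]
eef_rot: [0.448, 0.547, -0.447, 0.548]
contact_force: [-0.8, -0.4, -0.5]
opening: 0.104
```

Request:
{"method": "play_rows", "body": {"targets": [[[0,0,0],[0,0,-0.5],255],[[0,0,0],[0,0,0],255],[[0,0,0],[0,0,0],255]]}}

```text
clock: 7.7
tool_pos: [0.5271, 0.0578, 0.2313]
eef_rot: [0.448, 0.547, -0.449, 0.547]
contact_force: [0.8, -0.7, 0.8]
opening: 0.004
```

Run:
```python
from h import *
q,m=st(); p=q["tool_pos"]
print((np.r_[fw(.028,.08),.140]-p)/.04)
c=r.snapshot("scene"); crop(c,190,80,390,250,3.6,"b1.png")
c=r.snapshot("top"); crop(c,195,175,345,305,5,"b1t.png")
```

```text
t 7.7 pos [0.5271 0.0578 0.2313] fix 0.0348 0.0812 xaxis [-0.001 -0.    -1.   ] yawdeg tool y 11.28 F [ 0.81 -0.74  0.77] op 0.004 q7 0.04
[-0.16054319 -0.06255583 -2.28324966]
```

View pics/b1.png

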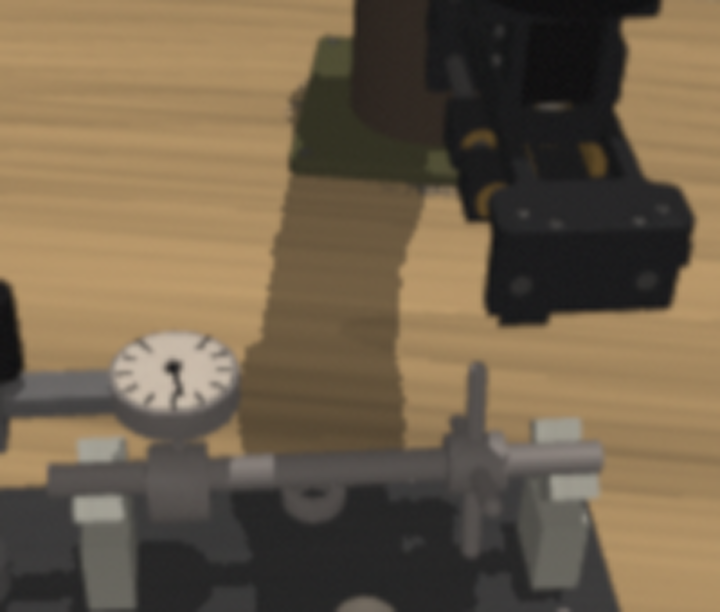

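View pics/b1t.png

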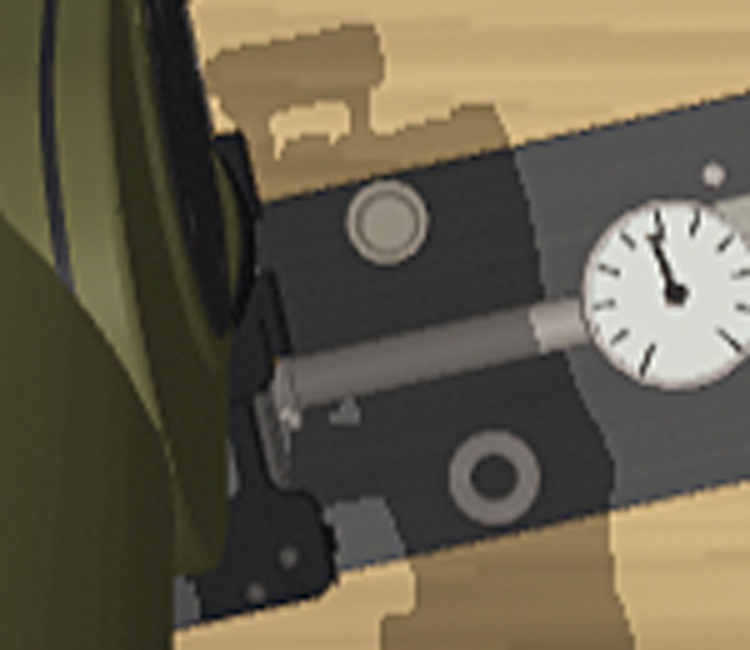

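The dial and shaft are unchanged. In the scene crop the gripper body at (590,250) hides the closed fingers. Going down between the up spoke (478,380) and the +x spoke (487,490).

Request:
{"method": "play_rows", "body": {"targets": [[[0,0,0],[-0.08,-0.03,-0.5],255],[[0,0,0],[-0.08,-0.03,-0.5],255],[[0,0,0],[0,0,-0.5],255],[[0,0,0],[0,0,-0.4],255],[[0,0,0],[0,0,-0.2],255]]}}

```text
clock: 8.3
tool_pos: [0.521, 0.0555, 0.1471]
eef_rot: [0.449, 0.547, -0.448, 0.547]
contact_force: [1.1, 0.2, -0.1]
opening: 0.005
```

Request:
{"method": "play_rows", "body": {"targets": [[[0,0,0],[0,0,-0.1],255],[[0,0,0],[0,0,-0.1],255],[[0,0,0],[0,0,0],255]]}}

```text
clock: 8.6
tool_pos: [0.5211, 0.0556, 0.1396]
eef_rot: [0.449, 0.547, -0.448, 0.547]
contact_force: [-0.8, -0.2, -0.6]
opening: 0.009
```

Run:
```python
from h import *
q,m=st()
c=r.snapshot("scene"); crop(c,190,80,390,250,3.6,"b2.png")
```

```text
t 8.6 pos [0.5211 0.0556 0.1396] fix 0.0285 0.0802 xaxis [ 0.001  0.    -1.   ] yawdeg tool y 11.29 F [-0.81 -0.19 -0.58] op 0.009 q7 0.05
```

View pics/b2.png

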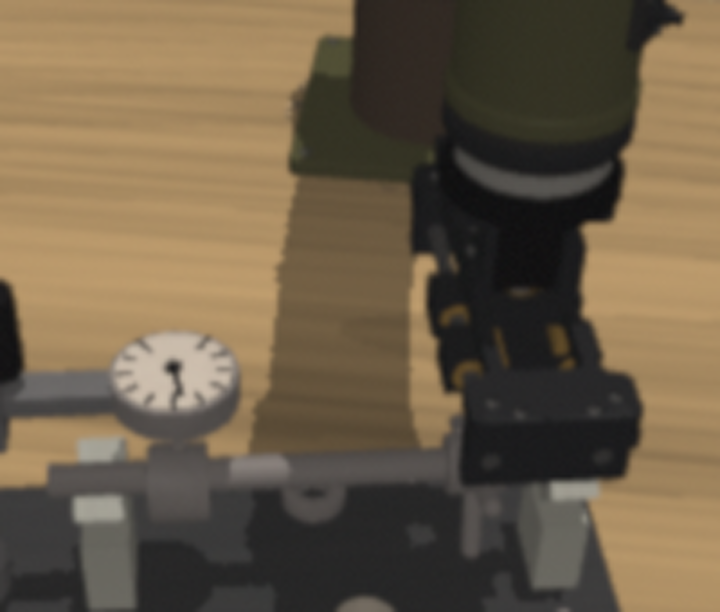

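No force and nothing has moved. Pushing towards the fixture's -x.

Request:
{"method": "play_rows", "body": {"targets": [[[0,0,0],[-0.08,-0.016,0],255],[[0,0,0],[-0.08,-0.016,0],255],[[0,0,0],[-0.08,-0.016,0],255],[[0,0,0],[-0.08,-0.016,0],255],[[0,0,0],[-0.08,-0.016,0],255]]}}

```text
clock: 9.15
tool_pos: [0.5044, 0.0522, 0.1394]
eef_rot: [0.448, 0.547, -0.448, 0.547]
contact_force: [0.1, 0.4, -0.9]
opening: 0.002
```

Request:
{"method": "play_rows", "body": {"targets": [[[0,0,0],[-0.08,-0.016,0],255],[[0,0,0],[-0.08,-0.016,0],255],[[0,0,0],[-0.08,-0.016,0],255],[[0,0,0],[0,0,0],255]]}}

```text
clock: 9.55
tool_pos: [0.4949, 0.0504, 0.1394]
eef_rot: [0.448, 0.547, -0.448, 0.547]
contact_force: [1.7, 0.4, 0.4]
opening: 0.005
```

Run:
```python
from h import *
q,m=st()
c=r.snapshot("scene"); crop(c,190,80,390,250,3.6,"b3.png"); dial(.155,tag="3")
```

```text
t 9.55 pos [0.4949 0.0504 0.1394] fix 0.0017 0.0802 xaxis [-0.  0. -1.] yawdeg tool y 11.29 F [1.69 0.43 0.39] op 0.005 q7 0.05
```

View pics/b3.png

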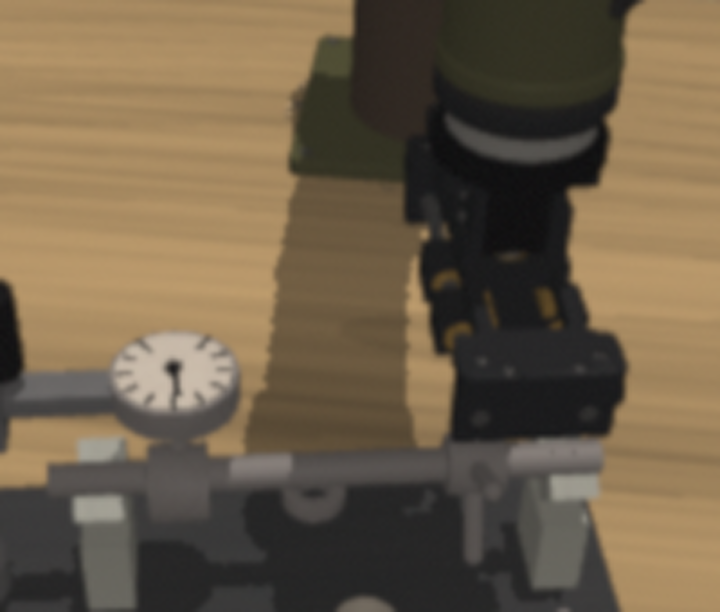

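View pics/dial3.png

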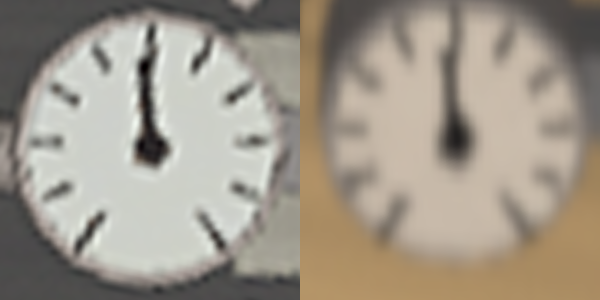

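The dial rose from about 9.4 to 9.75 mm (pointer from (138,60) to (145,55)), so this is the right direction. Continue.

Request:
{"method": "play_rows", "body": {"targets": [[[0,0,0],[-0.08,-0.016,0],255],[[0,0,0],[-0.08,-0.016,0],255],[[0,0,0],[-0.08,-0.016,0],255],[[0,0,0],[-0.08,-0.016,0],255],[[0,0,0],[0,0,0],255]]}}

```text
clock: 10.2
tool_pos: [0.4814, 0.0476, 0.1393]
eef_rot: [0.448, 0.547, -0.449, 0.546]
contact_force: [0.2, -0.4, 0.7]
opening: 0.008
```

Run:
```python
from h import *
q,m=st()
c=r.snapshot("scene"); crop(c,190,80,390,250,3.6,"b4.png"); dial(.155,tag="4")
```

```text
t 10.2 pos [0.4814 0.0476 0.1393] fix -0.012 0.0801 xaxis [-0.001 -0.    -1.   ] yawdeg tool y 11.29 F [ 0.17 -0.38  0.72] op 0.008 q7 0.05
```

View pics/b4.png

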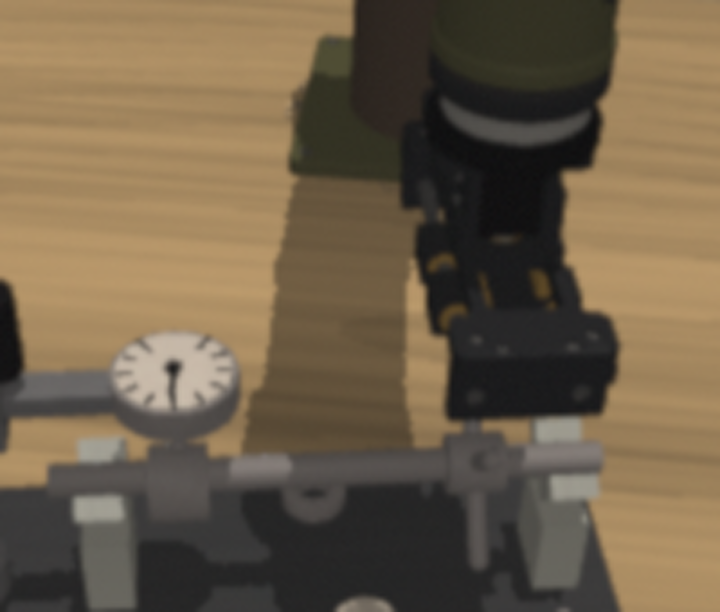

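View pics/dial4.png

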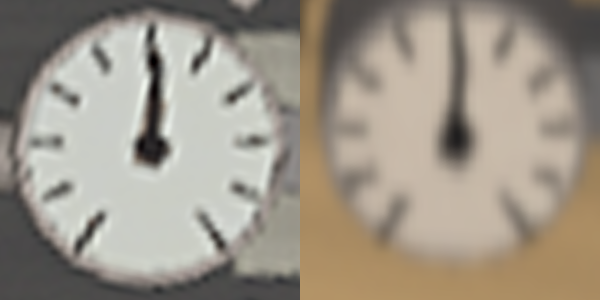

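The dial is at about 10.2 mm (pointer tip (155,45)), and the +x spoke now points at the camera (487,460), about 45° up. Continue.

Request:
{"method": "play_rows", "body": {"targets": [[[0,0,0],[-0.08,-0.016,0],255],[[0,0,0],[-0.08,-0.016,-0.02],255],[[0,0,0],[-0.08,-0.016,-0.03],255],[[0,0,0],[-0.08,-0.016,-0.03],255],[[0,0,0],[0,0,0],255]]}}

```text
clock: 10.85
tool_pos: [0.4685, 0.0451, 0.1359]
eef_rot: [0.448, 0.547, -0.449, 0.546]
contact_force: [0.1, 0.0, -0.0]
opening: 0.009
```

Run:
```python
from h import *
q,m=st()
c=r.snapshot("scene"); crop(c,190,80,390,250,3.6,"b5.png"); dial(.155,tag="5")
```

```text
t 10.85 pos [0.4685 0.0451 0.1359] fix -0.0251 0.0801 xaxis [-0.002 -0.    -1.   ] yawdeg tool y 11.29 F [ 0.15  0.05 -0.  ] op 0.009 q7 0.05
```

View pics/b5.png

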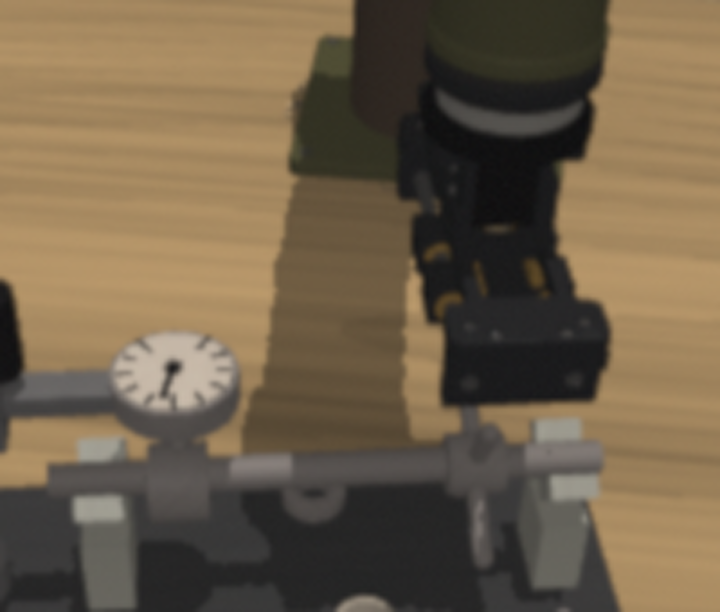

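View pics/dial5.png

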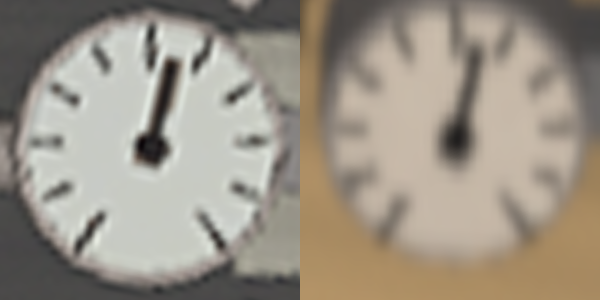

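The dial is at about 11.05 mm (pointer tip (172,62)). The next spoke is now about 35° from vertical at (488,437). Lift and come in behind it.

Request:
{"method": "play_rows", "body": {"targets": [[[0,0,0],[0.03,0.006,0.1],255],[[0,0,0],[0,0,0.6],255],[[0,0,0],[0,0,0.8],255],[[0,0,0],[0.5,0.1,0.2],255],[[0,0,0],[0.8,0.16,0],255]]}}

```text
clock: 11.5
tool_pos: [0.5223, 0.0556, 0.2062]
eef_rot: [0.449, 0.547, -0.449, 0.547]
contact_force: [0.4, -0.2, -0.4]
opening: 0.003
```

Request:
{"method": "play_rows", "body": {"targets": [[[0,0,0],[0.77,0.15,0],255],[[0,0,0],[0,0,0],255],[[0,0,0],[0,0,0],255]]}}

```text
clock: 11.8
tool_pos: [0.5531, 0.0619, 0.204]
eef_rot: [0.448, 0.547, -0.449, 0.547]
contact_force: [-1.0, -0.6, -1.0]
opening: 0.011
```

Run:
```python
from h import *
q,m=st()
c=r.snapshot("scene"); crop(c,190,80,390,250,3.6,"b6.png"); dial(.155,tag="6")
c=r.snapshot("top"); crop(c,195,175,345,305,5,"b6t.png")
```

```text
t 11.8 pos [0.5531 0.0619 0.204 ] fix 0.0611 0.0801 xaxis [-0.001 -0.    -1.   ] yawdeg tool y 11.29 F [-1.03 -0.64 -0.98] op 0.011 q7 0.05
```

View pics/b6.png

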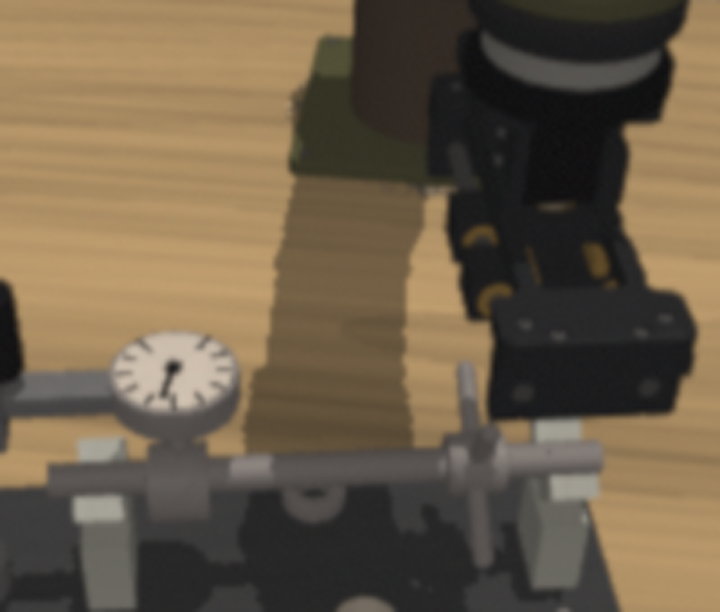

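View pics/dial6.png

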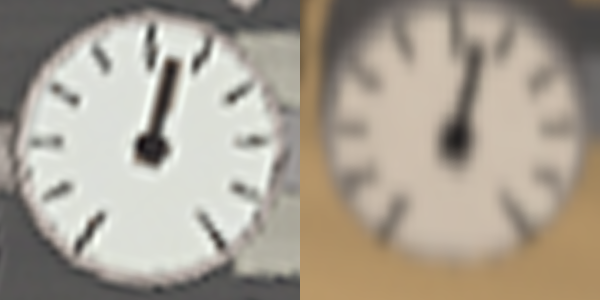

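Run:
```python
from h import *
c=r.snapshot("scene")
for a in range(-60,75,10):
    t=np.radians(a); p=np.r_[fw(.055*np.sin(t),.08),.085+.055*np.cos(t)]
    u=proj(c,p); print(a,((u-[190,80]+.5)*3.6).round(0))
```

```text
-60 [470. 359.]
-50 [473. 354.]
-40 [476. 352.]
-30 [480. 353.]
-20 [483. 358.]
-10 [486. 366.]
0 [490. 377.]
10 [493. 391.]
20 [495. 408.]
30 [498. 426.]
40 [499. 446.]
50 [500. 466.]
60 [500. 486.]
70 [500. 506.]
```

The neighbouring spoke is at about 33° from vertical (tip (488,435)), and the dial held at 11.05 mm. Down and push again.

Request:
{"method": "play_rows", "body": {"targets": [[[0,0,0],[0,0,-0.4],255],[[0,0,0],[0,0,-0.5],255],[[0,0,0],[0,0,-0.5],255],[[0,0,0],[-0.1,-0.02,-0.2],255],[[0,0,0],[-0.1,-0.02,-0.03],255]]}}

```text
clock: 12.55
tool_pos: [0.5443, 0.0601, 0.1382]
eef_rot: [0.448, 0.547, -0.449, 0.546]
contact_force: [0.1, 0.8, 0.7]
opening: 0.006
```

Request:
{"method": "play_rows", "body": {"targets": [[[0,0,0],[-0.08,-0.016,0],255],[[0,0,0],[-0.08,-0.016,0],255],[[0,0,0],[-0.08,-0.016,0],255],[[0,0,0],[-0.08,-0.016,0],255],[[0,0,0],[-0.08,-0.016,0],255]]}}

```text
clock: 13.05
tool_pos: [0.5308, 0.0574, 0.1398]
eef_rot: [0.449, 0.546, -0.447, 0.548]
contact_force: [2.4, -0.3, 1.9]
opening: -0.001
```

Request:
{"method": "play_rows", "body": {"targets": [[[0,0,0],[-0.08,-0.016,0],255],[[0,0,0],[-0.08,-0.016,0],255],[[0,0,0],[-0.08,-0.016,0],255],[[0,0,0],[-0.08,-0.016,0],255],[[0,0,0],[0,0,0],255]]}}

```text
clock: 13.55
tool_pos: [0.5155, 0.0543, 0.1387]
eef_rot: [0.448, 0.547, -0.449, 0.546]
contact_force: [1.3, -0.4, 0.3]
opening: 0.002
```

Run:
```python
from h import *
q,m=st()
c=r.snapshot("scene"); crop(c,190,80,390,250,3.6,"b7.png"); dial(.155,tag="7")
```

```text
t 13.55 pos [0.5155 0.0543 0.1387] fix 0.0227 0.08 xaxis [-0.002 -0.    -1.   ] yawdeg tool y 11.28 F [ 1.28 -0.45  0.29] op 0.002 q7 0.05
```

View pics/b7.png

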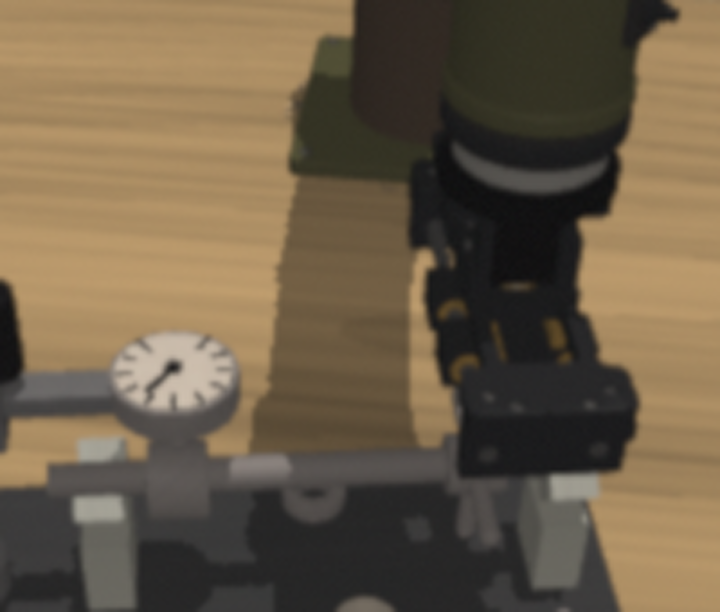

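View pics/dial7.png

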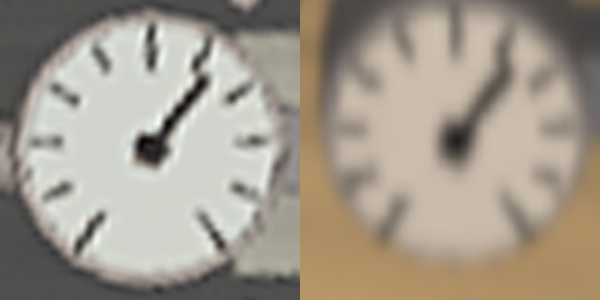

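The dial is at about 12.8 mm (pointer tip (205,80), 39° past the top) and the pushed spoke is near vertical. Continue.

Request:
{"method": "play_rows", "body": {"targets": [[[0,0,0],[-0.08,-0.016,0],255],[[0,0,0],[-0.08,-0.016,0],255],[[0,0,0],[-0.08,-0.016,0],255],[[0,0,0],[-0.08,-0.016,0],255],[[0,0,0],[-0.08,-0.016,0],255]]}}

```text
clock: 14.2
tool_pos: [0.5008, 0.0514, 0.139]
eef_rot: [0.449, 0.547, -0.448, 0.547]
contact_force: [2.1, 0.1, -0.5]
opening: 0.007
```

Request:
{"method": "play_rows", "body": {"targets": [[[0,0,0],[-0.08,-0.016,0],255],[[0,0,0],[-0.08,-0.016,0],255],[[0,0,0],[-0.08,-0.016,0],255],[[0,0,0],[-0.08,-0.016,0],255],[[0,0,0],[0,0,0],255]]}}

```text
clock: 14.7
tool_pos: [0.4868, 0.0486, 0.1389]
eef_rot: [0.448, 0.547, -0.449, 0.546]
contact_force: [0.2, 1.3, -0.6]
opening: -0.0
```

Run:
```python
from h import *
q,m=st()
c=r.snapshot("scene"); crop(c,190,80,390,250,3.6,"b8.png"); dial(.155,tag="8")
```

```text
t 14.7 pos [0.4868 0.0486 0.1389] fix -0.0065 0.0799 xaxis [-0.002 -0.    -1.   ] yawdeg tool y 11.29 F [ 0.23  1.28 -0.56] op -0.0 q7 0.05
```

View pics/b8.png

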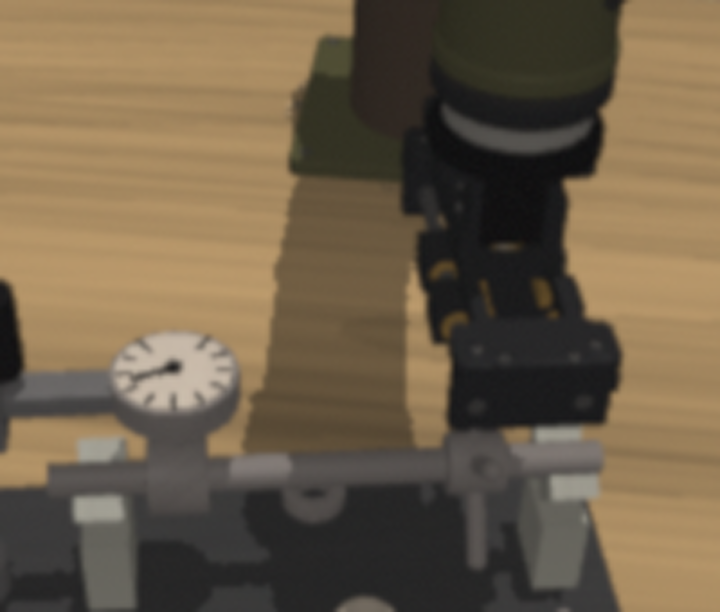

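View pics/dial8.png

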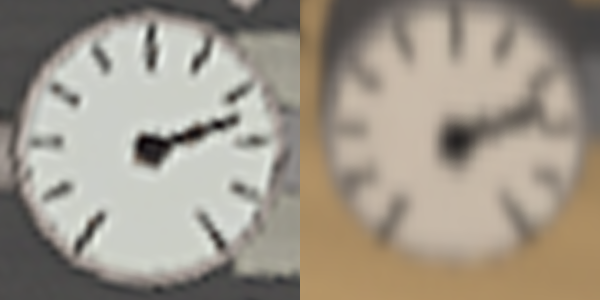

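Run:
```python
import numpy as np
from scipy.optimize import least_squares
rho=np.radians([0,23,37,70,108]);p=np.array([9.4,10.2,11.05,12.8,15.1])
f=lambda x:x[0]+3.5*np.cos(x[1]-rho)-p
s=least_squares(f,[12,2.3]);print(s.x[0]+3.5,np.degrees(s.x[1]),s.fun)
```

```text
16.124489308752977 155.4657988402123 [ 0.04049182  0.06146435 -0.09373     0.10117888 -0.10940504]
```

The dial is at about 15.1 mm (pointer tip (237,118)). The sine fit gives a peak of about 16.1 mm, roughly 45° further on. Continue with this spoke.

Request:
{"method": "play_rows", "body": {"targets": [[[0,0,0],[-0.08,-0.016,0],255],[[0,0,0],[-0.08,-0.016,0],255],[[0,0,0],[-0.08,-0.016,-0.02],255],[[0,0,0],[-0.08,-0.016,-0.03],255],[[0,0,0],[-0.08,-0.016,-0.03],255]]}}

```text
clock: 15.35
tool_pos: [0.4717, 0.0455, 0.1357]
eef_rot: [0.448, 0.547, -0.448, 0.547]
contact_force: [1.8, 0.0, 0.7]
opening: 0.004
```

Request:
{"method": "play_rows", "body": {"targets": [[[0,0,0],[-0.06,-0.012,-0.02],255],[[0,0,0],[0,0,0],255]]}}

```text
clock: 15.55
tool_pos: [0.4684, 0.0449, 0.1347]
eef_rot: [0.448, 0.547, -0.449, 0.546]
contact_force: [0.1, 0.3, 0.6]
opening: 0.004
```

Run:
```python
from h import *
q,m=st()
c=r.snapshot("scene"); crop(c,190,80,390,250,3.6,"b9.png"); dial(.155,tag="9")
```

```text
t 15.55 pos [0.4684 0.0449 0.1347] fix -0.0253 0.0799 xaxis [-0.002 -0.    -1.   ] yawdeg tool y 11.28 F [0.12 0.28 0.56] op 0.004 q7 0.05
```

View pics/b9.png

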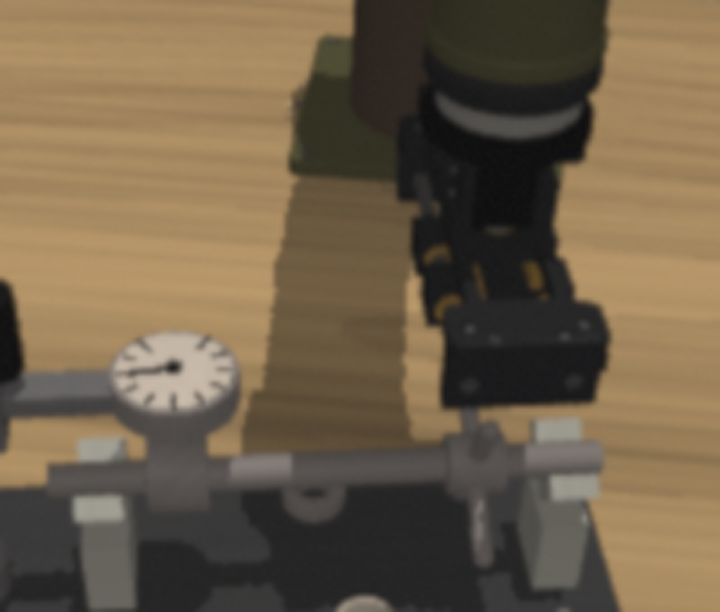

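View pics/dial9.png

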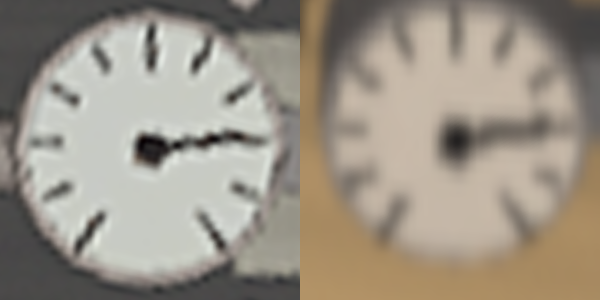

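The dial is at about 15.9 mm (pointer tip (237,137)), still short of the peak. Move behind the next spoke, same as before.

Request:
{"method": "play_rows", "body": {"targets": [[[0,0,0],[0.03,0.006,0.1],255],[[0,0,0],[0,0,0.6],255],[[0,0,0],[0,0,0.8],255],[[0,0,0],[0.5,0.1,0.2],255],[[0,0,0],[0.8,0.16,0],255]]}}

```text
clock: 16.2
tool_pos: [0.5223, 0.0554, 0.205]
eef_rot: [0.449, 0.547, -0.449, 0.547]
contact_force: [0.1, 0.1, -0.9]
opening: 0.005
```

Request:
{"method": "play_rows", "body": {"targets": [[[0,0,0],[0.77,0.15,0],255],[[0,0,0],[0,0,0],255],[[0,0,0],[0,0,0],255]]}}

```text
clock: 16.5
tool_pos: [0.5531, 0.0617, 0.2027]
eef_rot: [0.448, 0.547, -0.449, 0.547]
contact_force: [0.6, 0.6, -0.6]
opening: 0.005
```

Run:
```python
from h import *
q,m=st()
c=r.snapshot("scene"); crop(c,190,80,390,250,3.6,"c1.png"); dial(.155,tag="10")
```

```text
t 16.5 pos [0.5531 0.0617 0.2027] fix 0.0611 0.08 xaxis [-0.001 -0.    -1.   ] yawdeg tool y 11.3 F [ 0.58  0.63 -0.6 ] op 0.005 q7 0.05
```

View pics/c1.png

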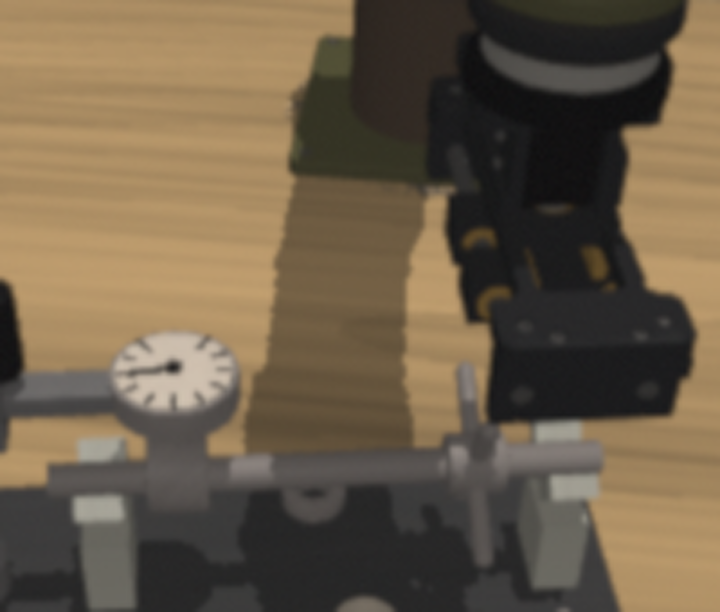

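View pics/dial10.png

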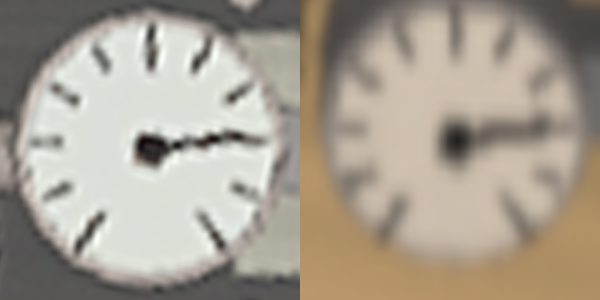

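The spoke sits at about 33° again and the dial holds at 15.9 mm. Down and push, about 20° first.

Request:
{"method": "play_rows", "body": {"targets": [[[0,0,0],[0,0,-0.4],255],[[0,0,0],[0,0,-0.5],255],[[0,0,0],[0,0,-0.5],255],[[0,0,0],[-0.1,-0.02,-0.2],255],[[0,0,0],[-0.1,-0.02,0],255]]}}

```text
clock: 17.15
tool_pos: [0.5439, 0.0598, 0.1381]
eef_rot: [0.448, 0.547, -0.449, 0.546]
contact_force: [-0.3, -1.2, 0.1]
opening: 0.006
```

Request:
{"method": "play_rows", "body": {"targets": [[[0,0,0],[-0.08,-0.016,0],255],[[0,0,0],[-0.08,-0.016,0],255],[[0,0,0],[-0.08,-0.016,0],255],[[0,0,0],[-0.08,-0.016,0],255],[[0,0,0],[-0.08,-0.016,0],255]]}}

```text
clock: 17.65
tool_pos: [0.531, 0.0573, 0.1398]
eef_rot: [0.449, 0.546, -0.447, 0.548]
contact_force: [2.6, 1.3, 1.2]
opening: 0.003
```

Request:
{"method": "play_rows", "body": {"targets": [[[0,0,0],[-0.08,-0.016,0],255],[[0,0,0],[-0.06,-0.012,0],255],[[0,0,0],[0,0,0],255]]}}

```text
clock: 17.95
tool_pos: [0.5228, 0.0556, 0.1387]
eef_rot: [0.448, 0.547, -0.449, 0.546]
contact_force: [0.4, -0.0, 0.9]
opening: 0.007
```

Run:
```python
from h import *
q,m=st()
c=r.snapshot("scene"); crop(c,190,80,390,250,3.6,"c2.png"); dial(.155,tag="11")
```

```text
t 17.95 pos [0.5228 0.0556 0.1387] fix 0.0302 0.0799 xaxis [-0.002 -0.    -1.   ] yawdeg tool y 11.28 F [ 0.38 -0.03  0.89] op 0.007 q7 0.05
```

View pics/c2.png

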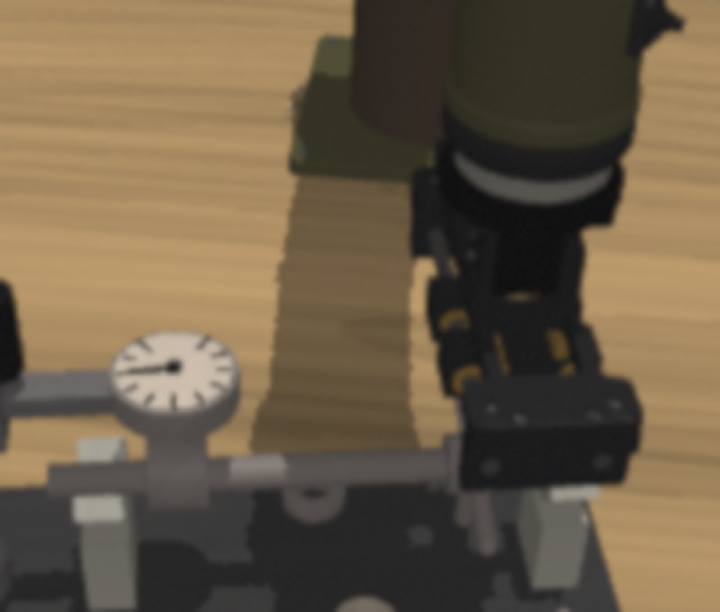

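View pics/dial11.png

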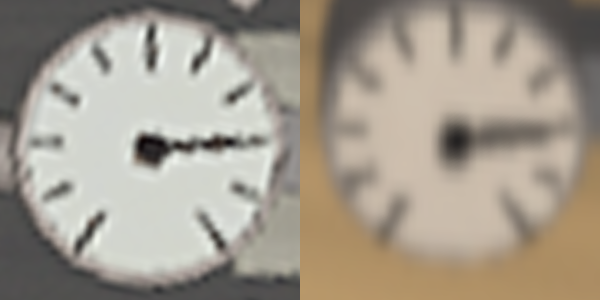

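```bash
cat >> h.py <<'E'
def ptr(tag):
    g=cv2.cvtColor(cv2.imread(f"pics/dial_top{tag}.png"),cv2.COLOR_BGR2GRAY).astype(float)
    yy,xx=np.mgrid[:300,:300]; dx,dy=xx-151,yy-148; rr=np.hypot(dx,dy)
    w=np.clip(130-g,0,None)*((rr>22)&(rr<78)); a=np.degrees(np.arctan2((w*dx).sum(),-(w*dy).sum()))
    return round(a,1),round((a+140)/14,2)
E
python3 - <<'E'
from h import *
for t in [2,3,4,6,7,8,9,10,11]: print(t,ptr(t))
E
```

```text
2 (np.float64(-9.8), np.float64(9.3))
3 (np.float64(-5.9), np.float64(9.58))
4 (np.float64(3.7), np.float64(10.26))
6 (np.float64(14.0), np.float64(11.0))
7 (np.float64(37.4), np.float64(12.67))
8 (np.float64(71.0), np.float64(15.07))
9 (np.float64(82.2), np.float64(15.87))
10 (np.float64(82.2), np.float64(15.87))
11 (np.float64(85.6), np.float64(16.12))
```

Request:
{"method": "play_rows", "body": {"targets": [[[0,0,0],[-0.06,-0.012,0],255],[[0,0,0],[-0.06,-0.012,0],255],[[0,0,0],[0,0,0],255]]}}

```text
clock: 18.4
tool_pos: [0.5186, 0.0548, 0.1389]
eef_rot: [0.448, 0.547, -0.449, 0.547]
contact_force: [-0.4, 0.4, 0.8]
opening: 0.004
```

Run:
```python
from h import *
q,m=st()
dial(.155,tag="12"); print(ptr(12))
```

```text
t 18.4 pos [0.5186 0.0548 0.1389] fix 0.0259 0.0798 xaxis [-0.001 -0.    -1.   ] yawdeg tool y 11.28 F [-0.36  0.35  0.84] op 0.004 q7 0.05
(np.float64(85.7), np.float64(16.12))
```

View pics/dial12.png

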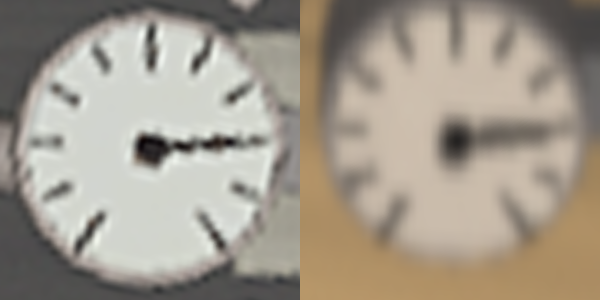

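The dial is flat at 16.12 mm (pointer tip (240,142)): that's the peak, 7 mm above the predicted low. Back off and lift clear.

Request:
{"method": "play_rows", "body": {"targets": [[[0,0,0],[0.08,0.016,0],255],[[0,0,0],[0.08,0.016,0.2],255],[[0,0,0],[0,0,0.6],255],[[0,0,0],[0,0,0.9],255],[[0,0,0],[0,0,0.9],255]]}}

```text
clock: 19.0
tool_pos: [0.5253, 0.0561, 0.2443]
eef_rot: [0.448, 0.547, -0.449, 0.547]
contact_force: [1.3, 0.4, 0.6]
opening: 0.005
```

Request:
{"method": "play_rows", "body": {"targets": [[[0,0,0],[0,0.5,0.5],255],[[0,0,0],[0,0.7,0.2],255],[[0,0,0],[0,0.5,0],255],[[0,0,0],[0,0,0],255],[[0,0,0],[0,0,0],255]]}}

```text
clock: 19.5
tool_pos: [0.5254, 0.1237, 0.2711]
eef_rot: [0.448, 0.547, -0.449, 0.547]
contact_force: [-0.9, -0.5, -0.8]
opening: 0.005
```

Run:
```python
from h import *
q,m=st()
dial(.155,tag="13"); print(ptr(13))
c=r.snapshot("scene"); crop(c,150,80,390,250,3.3,"d1.png")
```

```text
t 19.5 pos [0.5254 0.1237 0.2711] fix 0.046 0.1462 xaxis [-0.    -0.001 -1.   ] yawdeg tool y 11.32 F [-0.9  -0.5  -0.83] op 0.005 q7 -0.07
(np.float64(85.7), np.float64(16.12))
```

View pics/d1.png

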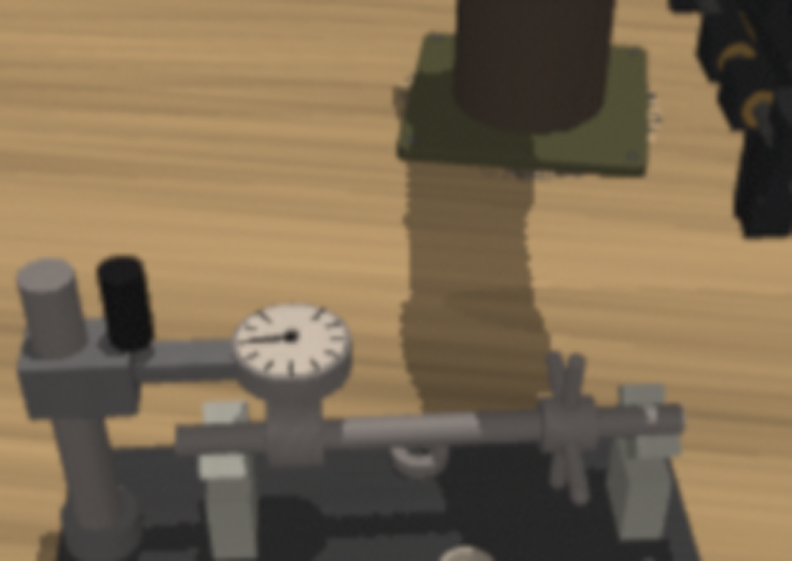

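The robot is clear. The shaft is seated in both vees, the dial at (290,337) still reads 16.1 mm, and the collar's top is right up under the dial. Handing in.

Run:
```python
from plant import r
print(r.finish_job())
```

```text
the job is handed in; nothing more can be done
None
```

I handed in the job at about 19.5 s with the collar's high spot under the plunger, the indicator resting on it and the arm clear of everything.

- **Indicator:** I lowered the carriage about 28 mm by the knob. The dial then read about 9.3 mm, roughly half way, and the reading did not change when I let go.
- **Turning the shaft:** I pushed three spokes in turn, about 150° altogether, and the wrist force stayed at 3–4 N or less. The dial rose 9.3 → 11.0 → 15.9 → 16.1 mm. It then stayed at 16.12 mm over the last push of about 8°, which I took as the peak.
- **Last checks:** After the arm moved away, the dial still read 16.12 mm, well below the 19 mm limit. In the last scene picture the shaft is lying in both vees and the robot touches nothing. I took no final picture to check that the loose things on the bench had not moved.

**One disagreement:** The peak reading is about 2 mm more than I first expected from how far the hand moved and the 122.5 mm start height. That would put the carriage at about 30 mm rather than 28 mm. I found the peak from where the dial levelled off, so this does not change where the shaft was left.

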